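# Clip the clean filter cassette into the spray extractor

### The job

Take the clean filter cassette off the tilted drawing board and clip it into the steel frame in the spray extractor's sloping head: holding it tilted, tuck its thin tongue under the retaining lip, push the sprung bar back, lower the opposite thick edge past the catch and let go, so that it lies flat and fully home with the spring holding that edge under the catch. The frame may be clamped a little higher or lower in its slots, so feel for the bar, never force the cassette, and leave the bottles, cans, pots and tape where they stand.

Things in the scene. Friction and masses are not known exactly. Their poses are not given: they have to be found in the camera images.
- cassette: Filter cassette, loose, 0.2 to 0.45 kg: black frame with pale pleats, 160 (x) x 140 (y) mm. Origin: centre of its underside; +x from tongue to thick edge, z out of its upper face. 10 mm thick from x = -60 to 80 mm; from x = -80 to -60 mm only the tongue, 4 mm thick, flush with the underside. Starts on the drawing board, sloping 30 degrees, tongue down against the stop strip.
- grip (a point): Middle of the grip fin that stands on the cassette's upper face, at (25, 0, 26) mm in the cassette's frame, same axes. The fin is 12 mm thick along x (19 to 31 mm), 60 mm long along y, and rises from z = 10 to 42 mm. It is pinched across its thickness.
- tongue (a point): Middle of the tip of the cassette's tongue, at its underside: (-80, 0, 0) mm in the cassette's frame, same axes.
- extractor: The grey spray extractor, fixed: a base 280 x 290 x 68 mm with a head on it that slopes 15 degrees up away from the robot. In the head's opening a steel adapter frame is clamped by thumbscrews in slots; it holds the cassette. Origin on the table, 94 mm under the origin of bay; x away from the robot, z up. Highest point about 150 mm above the table.
- bay: Opening in the extractor's head, y = -73 to 73 mm; decks beside it up to z = 17 mm. x up the 15 degree slope from lip to catch, z square to the slope. The steel frame may be clamped up to 9 mm either way along x, told nowhere: find it by touch. At its middle setting (d = 0) the seated cassette has its origin and axes here; else its x is d. Ledges at z = 0 carry it, 13 mm wide at the sides.
- slot_low (a point): At (-77, 0, 0) mm in the bay's frame, same axes. Frame's lower end: retaining lip, a sheet at z = 11 to 15 mm, covers all with x below d - 68 mm; under it, at x = d - 77 mm, stands the face of the sprung bar, z = 1 to 10 mm. The ledge below runs to x = d - 60 mm; beyond, only the side ledges. A cassette tilted up to 25 degrees to the bay can enter.
- slot_high (a point): At (80, 0, 0) mm in the bay's frame, same axes. Frame's upper end: end wall at x = d + 80 mm, ledge from x = d + 64 mm, and the fixed catch overhanging the wall by 5 mm at z = 12 to 15 mm. To pass the catch the cassette must be pushed 5 to 9 mm towards -x of its seated place; the spring then brings it back under the catch.
- spring_bar (a joint): How far the sprung steel bar under the lip is pushed in towards -x (m): 0 at rest, stop at 0.012. The tongue pushes it: 0.003 with the cassette seated, 0.008 to 0.012 while it passes the catch. It pushes back with 3.5 N at 0, 5 N at 0.003 and 9.5 N at 0.012, and returns by itself.
- board: Wooden drawing board on a stand, fixed, 220 mm wide, 240 mm long, sloping up 30 degrees away from the robot along its x. Origin on the table below its middle; the middle of its upper face is 85 mm above. The stop strip along the lower edge is 16 mm high, its inner face 108 mm down the slope from the middle.
- can_a: Bystander: aluminium spray can standing upright, 66 mm across, 191 mm high; origin at its foot.
- can_b: Bystander: the other spray can, same size; origin at its foot.
- dropper_a: Bystander: white paint bottle with a black nozzle standing between extractor and board, 36 mm across, 90 mm high; origin at its foot.
- dropper_b: Bystander: the other such bottle, farther from the robot; origin at its foot.
- tub: Bystander: white open plastic tub, 104 mm across, 100 mm high; origin at its foot.
- bowl: Bystander: white ceramic bowl, 124 mm across, 55 mm high; origin at its foot.
- tape: Bystander: roll of tape lying flat, 96 mm across, 25 mm high; origin at the centre of its underside.
Not all that is in view belongs to the job. What is shaped like the cassette but blue is not meant.

How it is judged:
By the outcome, as a careful person would: the job done as asked, in the order asked, and still so for the second after the job is handed in, with the robot touching nothing.
It also fails if it takes over 64 s, if anything falls off the work surface, if the arm or the gripper's body presses on something with over 40 N, if the wrist force passes 120 N, or if a joint passes its speed limit or range.

### The arm

A 6-joint arm with a two-finger parallel gripper is mounted at the origin on the work surface. World frame = base frame: x ahead of the robot, y to its left, z up, the work surface at z = 0. Lengths are in m, angles in rad, forces in N, time in s.
With the tool pointing down it reaches from about 0.225 to 0.725 m from the base axis. Payload 3.1 kg.
Tool frame: the origin (TCP) lies at the very end of the fingers, on their centre line; the grasp point (between the pads) lies 19 mm behind it; z points along the fingers, y is the line along which they close (so a half turn about z gives the same grasp; the last joint's range is limited). The gripper opens to 85 mm and grips with 20 to 120 N. Pads are 22 mm wide; open, the fingers measure 114 mm over their backs; the gripper's body (76 mm by 85 mm) begins 54 mm behind the grasp point. The pads swing forward as they close: fully open they stand 13 mm farther back than shut.
Start: joints at [1.154, 0.048, 0.099, 1.622, 0, 1.443], TCP at [0.15, 0.503, 0.231] pointing down, gripper open.
Joint ranges: [-2.91, 2.91], [-0.99, 1.94], [-1.21, 1.42], [-2.12, 2.29], [-1.49, 1.47], [-3.14, 3.14]. Speed limits (rad/s): [2.79, 2.79, 3.14, 3.14, 3.14, 3.14].

### API

Orientations are given as a 3x3 rotation matrix whose columns are the frame's x, y, z axes.
In Python, from station import robot gives the robot as it stands.
- The arm moves only by the tool carry_out, never from a script. Its argument "targets" is a list of rows, each a list of 5 numbers: the closure, from -1 (fully open) to 1 (shut), then the shift along the tool's x, y, z in mm, then the turn about the tool's z in rad. A call has 1 to 5 rows; each row is the pose to reach, as a shift and turn from the pose commanded when the call began, along the tool's axes at that moment; what a row does not reach only later rows make up. A row lasts 1/12 s, in which the tool goes at most 41.7 mm and 7.16 degrees, less where a joint would pass 70% of its speed; a pose out of reach is approached as far as the arm can. A call with a gripper value outside its range is refused whole. The fingers move at their own pace and stop on an object; "newtons" is the grip in N (left out, the last holds). Time passes only in rows, so rows that repeat a pose let the fingers close. It gives the time, the measured TCP pose, the force, the opening and the grip force at its end, in the units of the state.
- robot.state(): the state, without advancing time (a new reading comes with each control period).
- robot.get_image(name): name is "scene" or "top" or "wrist"; returns a dict with "color" (400x640x3 uint8, red, green, blue), "z_map" (400x640 float32, m along the optical axis (not along the pixel's ray), 0 where there is no reading), "fov_y" (degrees; the focal length in pixels is half the picture's height over the tangent of half this angle, whatever the lens; pixels are square), "cx", "cy" (the principal point, pixels), "D" ([k1, k2, p1, p2, k3] as OpenCV has them; the pictures are not rectified), "R" (3x3) and "t" (3): a world point X has camera coordinates R X + t; the wrist camera has in their place "mount" (4x4, takes a point from camera to tool coordinates, whose origin is the TCP and whose axes are the flange's). Camera axes: x right, y down, z forward; pixel columns grow to the right and rows downward; lengths in m; the calibration is good to about 2 mm. A picture is of the moment at which its call begins: read the wrist's pose just before it.
- robot.close_job(): hands the job in; it is judged then, once.
The state is a dict: "clock": time; "qpos": joint angles; "qvel": joint speeds; "tau": joint torques, N m; "ee_pos": TCP position; "ee_rot": TCP orientation; "ft_force": force on the tool from outside, world axes, zero at the start; "torque": the same for the moment, N m; "opening": finger opening in m; "grasp_force": force on a finger pad.
Only numpy, scipy, OpenCV 4.12 (cv2) and the standard library are available. Lean on these libraries where they do the work, as an engineer would, in place of code of your own. Each camera call takes 0.05 s, during which the arm holds its last target. There are 200 camera calls.

## Working session

There is one attempt and no reset: what is moved stays moved. The work goes in short steps, Python scripts to look and compute and a tool call to move; the robot and the scene stay as the last step left them, time stands still between calls to the robot, and variables do not carry over. Pictures are saved under pics/ and viewed, at most 10 in all, crops included, and the job is handed in when it is done.

Besides the shell and the picture viewer there is one more tool, called after "Emit:" as name(argument=value, ...) on one line, values as JSON. carry_out: Moves the arm, as the interface text tells. Its arguments: {"type":"object","properties":{"targets":{"type":"array","items":{"type":"array","items":{"type":"number"}}},"newtons":{"type":"number"}},"required":["targets"]}

```bash
ls; mkdir -p pics
cat > h.py <<'E'
import numpy as np, cv2
from station import robot
np.set_printoptions(precision=4,suppress=True)
def K(im):
    h=im["color"].shape[0]; f=h/2/np.tan(np.radians(im["fov_y"])/2)
    return np.array([[f,0,im["cx"]],[0,f,im["cy"]],[0,0,1]])
def pose(im,st=None):
    """camera->world R,t"""
    if "mount" in im:
        m=np.array(im["mount"]); R=np.array(st["ee_rot"]); return R@m[:3,:3], R@m[:3,3]+np.array(st["ee_pos"])
    R=np.array(im["R"]); return R.T, -R.T@np.array(im["t"])
def rays(im,uv):
    p=cv2.undistortPoints(np.array(uv,float).reshape(-1,1,2),K(im),np.array(im["D"],float)).reshape(-1,2)
    return np.c_[p,np.ones(len(p))]
def pts(im,uv,st=None):
    """depth points"""
    uv=np.array(uv).reshape(-1,2); z=np.array(im["z_map"])[uv[:,1].astype(int),uv[:,0].astype(int)]
    R,t=pose(im,st); return (rays(im,uv)*z[:,None])@R.T+t
def onplane(im,uv,p0,n,st=None):
    R,t=pose(im,st); d=rays(im,uv)@R.T; s=((np.array(p0)-t)@n)/(d@n); return t+d*s[:,None]
def cloud(im,st=None):
    h,w=im["z_map"].shape; u,v=np.meshgrid(np.arange(w),np.arange(h))
    return pts(im,np.c_[u.ravel(),v.ravel()],st).reshape(h,w,3)
def save(im,n): cv2.imwrite(f"pics/{n}.png",im["color"][:,:,::-1])
E
python3 - <<'E'
from h import *
import pickle
st=robot.state(); print({k:np.round(v,3) for k,v in st.items()})
for n in ("top","scene"):
    im=robot.get_image(n); save(im,n); pickle.dump(im,open(n+".pkl","wb"))
    print(n,im["fov_y"],im["D"],pose(im)[1])
E
```

```text
pics
{'clock': np.float64(0.0), 'qpos': array([1.154, 0.049, 0.098, 1.622, 0.   , 1.443]), 'qvel': array([-0.001,  0.001, -0.002, -0.001, -0.001, -0.003]), 'tau': array([  0.002, -33.877,  32.002,   0.02 ,   0.   ,   0.   ]), 'ee_pos': array([0.149, 0.503, 0.23 ]), 'ee_rot': array([[-0.959,  0.285, -0.001],
       [ 0.285,  0.959, -0.002],
       [ 0.   , -0.002, -1.   ]]), 'ft_force': array([-1.251,  0.405, -0.308]), 'torque': array([-0.017, -0.016,  0.   ]), 'grasp_force': np.float64(0.0), 'opening': np.float64(0.085)}
top 57.33202370127575 [-0.0645  0.      0.      0.      0.    ] [0.3309 0.0005 1.3166]
scene 56.87296752580889 [-0.0693  0.      0.      0.      0.    ] [1.1268 0.5998 0.6416]
```

View pics/top.png

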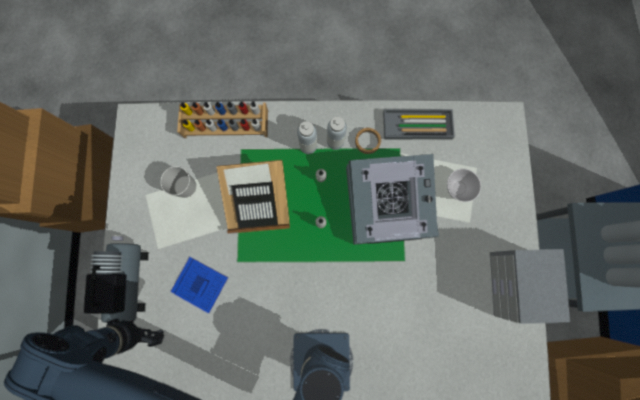

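View pics/scene.png

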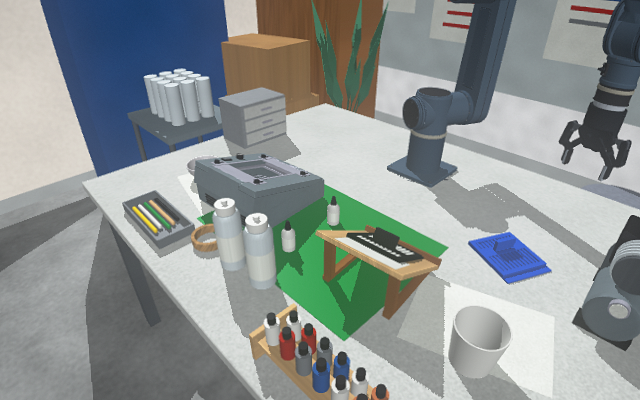

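The top view shows the cassette at about (253,205) on the board (254,195), the extractor at (393,198) with its opening, and the droppers at (321,174) and (321,222). The blue decoy is at (200,284). The scene view agrees.

Run:
```python
from h import *
import pickle
im=pickle.load(open("top.pkl","rb")); C=cloud(im); c=im["color"].astype(int)
print("zmap valid",(im["z_map"]>0).mean())
def fitp(P):
    for _ in range(5):
        m=P.mean(0); n=np.linalg.svd(P-m,full_matrices=False)[2][2]; n*=np.sign(n[2]); r=(P-m)@n
        if abs(r).max()<.004:break
        P=P[abs(r)<max(.003,1.5*r.std())]
    return m,n,len(P),r.std()
# board: region, wood/white
hsv=cv2.cvtColor(im["color"],cv2.COLOR_RGB2HSV)
H,S,V=[hsv[...,i].astype(int) for i in range(3)]
reg=np.zeros(H.shape,bool); reg[155:238,212:295]=1
bl=reg&(V<70)&(C[...,2]>.03)
wood=reg&(S>70)&(H>5)&(H<25)&(V>120)&(C[...,2]>.03)
m,n,k,s=fitp(C[wood]); print("board",m,n,k,s,"tilt",np.degrees(np.arccos(n[2])),"az",np.degrees(np.arctan2(-n[1],-n[0])))
cnt=max(cv2.findContours(wood.astype(np.uint8),0,2)[0],key=cv2.contourArea)
print("board box px",cv2.minAreaRect(cnt))
n0=n
print("black px",bl.sum()); P=C[bl]; 
h=(P-m)@n; print("heights over wood",np.percentile(h,[2,10,50,90,98]))
fin=bl&((C-m)@n>.03); print("fin",fin.sum(),C[fin].mean(0), np.median(C[fin],0))
# extractor : grey top
reg=np.zeros(H.shape,bool); reg[150:250,345:442]=1
top=reg&(C[...,2]>.07)
m,n,k,s=fitp(C[top]); print("extr top",m,n,k,s,"tilt",np.degrees(np.arccos(n[2])),"az",np.degrees(np.arctan2(-n[1],-n[0])))
for (u,v) in [(393,160),(360,200),(428,215),(393,236),(380,185),(393,200),(393,228),(366,173),(417,229)]:
    print(u,v,C[v,u],im["color"][v,u])
b=cv2.resize(im["color"][145:250,205:445],None,fx=3.3,fy=3.3,interpolation=cv2.INTER_CUBIC)
cv2.imwrite("pics/crop.png",b[:,:,::-1])
```

```text
zmap valid 0.99630078125
board [0.5745 0.2223 0.0932] [-0.4963 -0.0433  0.8671] 1211 0.001821326093309717 tilt 29.879236272646057 az 4.982103229696587
board box px ((252.56292724609375, 194.17938232421875), (63.74584197998047, 66.17987060546875), 84.70991516113281)
black px 846
heights over wood [0.0008 0.0037 0.0097 0.0194 0.0429]
fin 68 [0.5269 0.2161 0.1896] [0.5388 0.2276 0.12  ]
extr top [ 0.5514 -0.2414  0.1084] [-0.2571 -0.0226  0.9661] 3939 0.001617000509665864 tilt 14.959552654489725 az 5.022413843522544
393 160 [ 0.6725 -0.2402  0.1386] [ 97 109 114]
360 200 [ 0.5431 -0.13    0.1061] [ 93 108 112]
428 215 [ 0.4934 -0.3628  0.0872] [ 97 110 114]
393 236 [ 0.4237 -0.2424  0.0772] [140 144 154]
380 185 [ 0.6045 -0.2068  0.0593] [41 43 46]
393 200 [ 0.5502 -0.2501  0.0619] [56 58 62]
393 228 [ 0.4503 -0.2422  0.0831] [140 141 153]
366 173 [ 0.627  -0.148   0.1432] [39 42 44]
417 229 [ 0.4466 -0.3246  0.0803] [136 138 148]
```

View pics/crop.png

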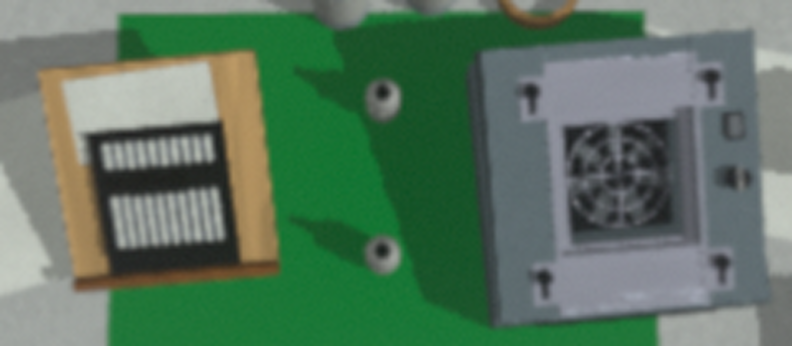

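The crop shows the cassette's tongue edge by the stop strip at crop (175,265). The bay opening is at crop (560–700, 115–245), with steel plates above and below it. Both slopes measure correctly at 30° and 15°, each turned 5° in azimuth.

The tool can't be pitched, so I'll pinch the fin across its 60 mm length. Its end faces stay vertical that way, so the 30° tilt is kept and the cassette can pivot about y later. I'm moving over the board first.

Emit:
carry_out(targets=[[-1,-35,-13,-10,-0.08],[-1,-70,-26,-20,-0.16],[-1,-105,-39,-30,-0.24],[-1,-140,-52,-40,-0.32],[-1,-175,-65,-50,-0.377]])

```text
clock: 0.52
ee_pos: [0.2995, 0.3898, 0.2812]
ee_rot: [[-0.996, -0.092, -0.001], [-0.092, 0.996, -0.001], [0.001, -0.001, -1.0]]
ft_force: [0.9, 1.3, 0.3]
opening: 0.085
grasp_force: 0.0
```

Run:
```python
from h import *
import pickle
im=pickle.load(open("top.pkl","rb")); C=cloud(im)
s=robot.state();print(s["clock"],s["ee_pos"],s["ee_rot"])
n=np.array([-.4963,-.0433,.8671]); m=np.array([.5745,.2223,.0932])
a=np.radians(5); e=np.array([np.cos(a),np.sin(a),0]); l=np.array([-np.sin(a),np.cos(a),0])
# board corners px in crop -> plane
px=np.array([[40,70],[252,52],[75,290],[278,272]])/3.3+[205,145]
Q=onplane(im,px,m,n); print("board corners",Q,np.linalg.norm(Q[0]-Q[1]),np.linalg.norm(Q[0]-Q[2]))
px=np.array([[88,140],[222,122],[112,270],[240,268]])/3.3+[205,145]
Q=onplane(im,px,m+n*.008,n); print("cassette corners",Q,Q.mean(0))
ux=np.cross(l,n); y0=Q.mean(0)@l
# board middle: plane height .085
print("ux",ux)
s=(m[2]-.085)/ux[2]; p=m-ux*s; p=p+l*(y0-p@l); print("cassette origin est",p-.028*ux,"grip",p-.003*ux+.026*n)
```

```text
0.5167 [0.2995 0.3898 0.2812] [[-0.9957 -0.0924 -0.0006]
 [-0.0924  0.9957 -0.0006]
 [ 0.0007 -0.0005 -1.    ]]
board corners [[0.6531 0.3464 0.1444]
 [0.6703 0.1321 0.1435]
 [0.4414 0.3335 0.0226]
 [0.4602 0.1143 0.0224]] 0.2149929970233804 0.244589475889922
cassette corners [[0.5871 0.3024 0.1136]
 [0.6044 0.1647 0.1166]
 [0.4611 0.2898 0.0409]
 [0.4633 0.1538 0.0354]] [0.529  0.2277 0.0766]
ux [0.8638 0.0756 0.4982]
cassette origin est [0.5353 0.2282 0.0711] grip [0.544  0.229  0.1061]
```

Emit:
carry_out(targets=[[-1,-28,-27,0,0],[-1,-56,-54,0,0],[-1,-84,-81,0,0],[-1,-112,-108,0,0],[-1,-140,-135,0,0]])

```text
clock: 0.93
ee_pos: [0.4511, 0.2674, 0.2808]
ee_rot: [[-0.996, -0.088, -0.001], [-0.088, 0.996, -0.0], [0.001, -0.0, -1.0]]
ft_force: [-0.2, 0.7, 0.5]
opening: 0.0857
grasp_force: 0.0
```

Emit:
carry_out(targets=[[-1,-28,-27,0,0],[-1,-44,-44,0,0],[-1,-44,-44,0,0]])

```text
clock: 1.18
ee_pos: [0.5009, 0.2253, 0.2794]
ee_rot: [[-0.997, -0.082, -0.001], [-0.082, 0.997, -0.002], [0.001, -0.002, -1.0]]
ft_force: [0.7, 0.5, -1.3]
opening: 0.0852
grasp_force: 0.0
```

Run:
```python
from h import *
import pickle
s=robot.state(); im=robot.get_image("wrist"); save(im,"w1"); pickle.dump((s,im),open("w1.pkl","wb"))
print(s["clock"],s["ee_pos"],np.array(im["mount"]),im["fov_y"])
print(s["qpos"])
```

```text
1.1833 [0.5009 0.2253 0.2794] [[ 0.0006 -0.9505 -0.3106  0.0802]
 [ 1.      0.0006  0.0002  0.0001]
 [-0.     -0.3106  0.9505 -0.1428]
 [ 0.      0.      0.      1.    ]] 61.34385568367326
[ 0.3018  0.1327  0.2863  1.726  -0.002   0.2195]
```

View pics/w1.png

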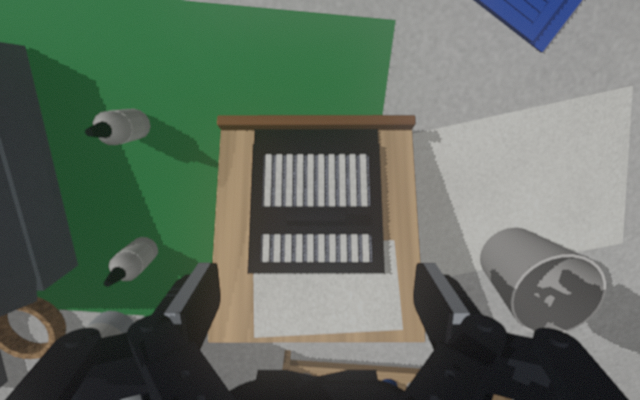

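The wrist view shows the cassette at (250–385, 130–272) with the stop strip at row 122. The fin is at about (318,220), square with the image.

Run:
```python
from h import *
import pickle
s,im=pickle.load(open("w1.pkl","rb")); C=cloud(im,s); ok=im["z_map"]>0
reg=np.zeros(ok.shape,bool); reg[128:275,245:390]=1; reg&=ok
sub=reg
n=np.array([-.4963,-.0433,.8671])
wood=np.zeros_like(ok); wood[140:270,222:242]=1; wood[140:270,393:410]=1; P=C[wood&ok]
m=P.mean(0); n=np.linalg.svd(P-m,full_matrices=False)[2][2]; n*=np.sign(n[2]); print("board",m,n,((P-m)@n).std(), "az",np.degrees(np.arctan2(-n[1],-n[0])))
h=(C-m)@n
a=np.arctan2(-n[1],-n[0]); l=np.array([-np.sin(a),np.cos(a),0]); ux=np.cross(l,n)
print("h pct cassette",np.percentile(h[reg],[5,25,50,75,95]))
f=reg&(h>.022)&(h<.05); print("fin px",f.sum()); Q=C[f]
print("x",np.percentile(Q@ux,[3,50,97]),"y",np.percentile(Q@l,[2,50,98]),"h",np.percentile(h[f],[50,98]))
t=f&(h>.036); Q=C[t]; print(t.sum(),"top x",np.percentile(Q@ux,[3,50,97]),"y",np.percentile(Q@l,[2,50,98]), "rows", np.percentile(np.where(t)[0],[2,98]),np.percentile(np.where(t)[1],[2,98]))
yc=(np.percentile(Q@l,2)+np.percentile(Q@l,98))/2; xc=(np.percentile(Q@ux,3)+np.percentile(Q@ux,97))/2
g=xc*ux+yc*l+(m@n+.026)*n
print("grip",g,"origin",g-.025*ux-.026*n,"tongue",g-.105*ux-.026*n)
```

```text
board [0.5399 0.2205 0.0741] [-0.4982 -0.0427  0.866 ] 0.0007564425008682984 az 4.893619108409028
h pct cassette [0.0001 0.0057 0.0085 0.0099 0.0116]
fin px 905
x [0.5337 0.5405 0.5448] y [0.1524 0.1801 0.2088] h [0.0417 0.0433]
797 top x [0.5337 0.5396 0.5447] y [0.1523 0.1801 0.2088] rows [210. 222.] [286. 345.]
grip [0.5436 0.2277 0.1066] origin [0.535  0.227  0.0716] tongue [0.466  0.2211 0.0316]
```

Emit:
carry_out(targets=[[-1,-14,0,-5,0],[-1,-40,-1,30,0],[-1,-40,-1,70,0],[-1,-40,-1,110,0],[-1,-40,-1,150,0]])

```text
clock: 1.65
ee_pos: [0.5369, 0.2327, 0.1296]
ee_rot: [[-0.996, -0.089, -0.0], [-0.089, 0.996, 0.001], [0.0, 0.001, -1.0]]
ft_force: [0.9, 0.0, 0.1]
opening: 0.0853
grasp_force: 0.0
```

Emit:
carry_out(targets=[[-1,0,0,0,0],[-1,0,0,15,0],[-1,0,0,30,0],[-1,0,0,34,0],[-1,0,0,34,0]])

```text
clock: 2.07
ee_pos: [0.5374, 0.2323, 0.0984]
ee_rot: [[-0.996, -0.089, -0.0], [-0.089, 0.996, 0.0], [0.0, 0.0, -1.0]]
ft_force: [-0.4, 0.8, 0.2]
opening: 0.0855
grasp_force: 0.0
```

Emit:
carry_out(targets=[[-1,-3,-5,0,0],[-1,-3,-5,4,0],[-0.2,-3,-5,4,0],[0,-3,-5,4,0],[0,-3,-5,4,0]], newtons=40)

```text
clock: 2.48
ee_pos: [0.5417, 0.2272, 0.0944]
ee_rot: [[-0.996, -0.088, 0.001], [-0.088, 0.996, 0.001], [-0.001, 0.001, -1.0]]
ft_force: [-0.5, 0.1, 6.0]
opening: 0.0592
grasp_force: 45.9
```

Emit:
carry_out(targets=[[0.4,0,0,0,0],[0.4,0,0,0,0],[0.4,0,0,-10,0],[0.4,0,0,-30,0],[0.4,0,0,-60,0]], newtons=100)

```text
clock: 2.9
ee_pos: [0.5377, 0.2257, 0.1488]
ee_rot: [[-0.996, -0.088, -0.011], [-0.088, 0.996, -0.003], [0.011, -0.002, -1.0]]
ft_force: [0.7, 0.4, -3.3]
opening: 0.0576
grasp_force: 107.5
```

Emit:
carry_out(targets=[[0.4,0,0,-40,0],[0.4,0,0,-80,0],[0.4,0,0,-120,0],[0.4,0,0,-120,0],[0.4,0,0,-120,0]])

```text
clock: 3.32
ee_pos: [0.5426, 0.2271, 0.2765]
ee_rot: [[-0.996, -0.088, 0.006], [-0.088, 0.996, 0.001], [-0.006, 0.001, -1.0]]
ft_force: [0.5, -0.1, -4.0]
opening: 0.0576
grasp_force: 107.8
```

```bash
cat >> h.py <<'E'
def cass(im,s,show=True):
    """tilt of the held cassette from wrist depth: plane of the upper face, fin excluded"""
    C=cloud(im,s); R=np.array(s["ee_rot"]); T=(C-np.array(s["ee_pos"]))@R   # tool coords
    return T
E
python3 - <<'E'
from h import *
import pickle
s=robot.state(); im=robot.get_image("wrist"); save(im,"w2"); pickle.dump((s,im),open("w2.pkl","wb"))
print(s["clock"],s["ee_pos"],s["ft_force"],s["torque"])
im=robot.get_image("scene"); save(im,"s2")
E
```

```text
3.3167 [0.5426 0.2271 0.2765] [ 0.5447 -0.1388 -3.9642] [ 0.0198 -0.0254 -0.0121]
```

View pics/w2.png

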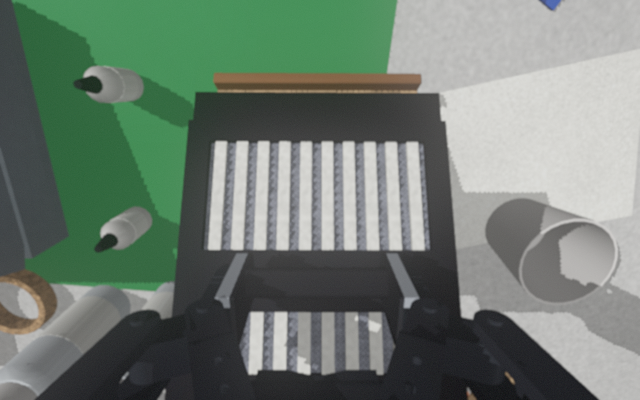

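The cassette is held squarely by its fin. The tongue tip is at row 93 (columns 197–440) and the step is at row 122. Next I'll measure its pose in the tool, then the bay from the top view.

```bash
cat >> h.py <<'E'
def heldpose(im,s):
    """tilt (deg, world, + = thick edge up), tongue underside tip relative to TCP along e (away from robot) and z"""
    C=cloud(im,s); a=np.radians(4.9); e=np.array([np.cos(a),np.sin(a),0]); l=np.array([-np.sin(a),np.cos(a),0])
    D=C-np.array(s["ee_pos"]); X=D@e; Y=D@l; Z=D[...,2]
    m=np.zeros(X.shape,bool); m[:, :]=1; m[252:]=0; m&=(abs(Y)<.068)&(X>-.12)&(X<.0)&(im["z_map"]>0)&(im["z_map"]<.29)
    for _ in range(3):
        A=np.c_[X[m],Y[m],np.ones(m.sum())]; c=np.linalg.lstsq(A,Z[m],rcond=None)[0]
        r=Z-(c[0]*X+c[1]*Y+c[2]); 
        m&=abs(r)<.004
    th=np.arctan(c[0])
    # tip: points near the front, tongue surface 6 mm below
    t=(abs(Y)<.05)&(im["z_map"]>0)&(abs(r+.006/np.cos(th))<.004)&(X<-.03)&(X>-.15)
    al=np.cos(th)*X+np.sin(th)*Z   # along the cassette x
    xa=np.percentile(al[t],1); zn=c[2]*np.cos(th)  # face level along the normal
    # underside of the tip
    ux=np.array([np.cos(th),np.sin(th)]); un=np.array([-np.sin(th),np.cos(th)])
    tip=xa*ux+(zn-.010)*un
    full=m&True
    print("tilt",np.degrees(th),"roll",c[1],"npx",m.sum(),t.sum(),"tip along",xa,"p50",np.percentile(al[t],[50,99]),"tip rel TCP (e,z)",tip,"grip rel",tip+.105*ux+.026*un,"Ymid",(np.percentile(Y[m],1)+np.percentile(Y[m],99))/2)
    return th,tip
E
python3 - <<'E'
from h import *
import pickle
s,im=pickle.load(open("w2.pkl","rb")); heldpose(im,s)
im=pickle.load(open("top.pkl","rb")); C=cloud(im)
n=np.array([-.2571,-.0226,.9661]); n/=np.linalg.norm(n); a=np.arctan2(-n[1],-n[0]); l=np.array([-np.sin(a),np.cos(a),0]); ux=np.cross(l,n)
# bay axes with origin provisional at plane points
B=np.stack([C@ux,C@l,C@n],-1)
reg=np.zeros(C.shape[:2],bool); reg[150:250,345:442]=1
steel=reg&(im["color"][...,2].astype(int)>135)
print("steel n",np.percentile(B[steel][:,2],[10,50,90])); print("deck n",[B[v,u,2] for u,v in [(360,200),(428,215),(393,160)]])
# profile along x through the centre line
yc=np.median(B[steel][:,1]); print("yc",yc)
for v in range(155,245,2):
    k=[B[v,u] for u in (388,393,398)]
    print(v,np.mean(k,0),im["color"][v,393].tolist(), end=" | " if v%4 else "\n")
for u in range(350,440,3): print(u,B[190,u],B[205,u,1:],im["color"][205,u].tolist())
E
```

```text
tilt 32.244557910652894 roll -0.0010790235636771676 npx 36681 594 tip along -0.09874292836486581 p50 [-0.0872 -0.0438] tip rel TCP (e,z) [-0.0739 -0.0679] grip rel [0.001  0.0101] Ymid -5.1960342919980806e-05
steel n [-0.1695 -0.0331 -0.0289]
deck n [np.float64(-0.034229359102335585), np.float64(-0.03435942104257546), np.float64(-0.03360470654287124)]
yc -0.3229402635310401
155 [ 0.6817 -0.3317 -0.1792] [31, 84, 47] | 157 [ 0.6726 -0.2987 -0.0327] [87, 104, 104] | 159 [ 0.6659 -0.298  -0.0321] [95, 108, 112] | 161 [ 0.6593 -0.2977 -0.033 ] [109, 119, 127] | 163 [ 0.6527 -0.2966 -0.03  ] [143, 146, 157] | 165 [ 0.6461 -0.2963 -0.0307] [143, 144, 156] | 167 [ 0.6394 -0.2963 -0.0331] [140, 143, 153] | 169 [ 0.6328 -0.2954 -0.0314] [140, 143, 154] | 171 [ 0.6262 -0.2946 -0.0298] [140, 142, 155] | 173 [ 0.6194 -0.2948 -0.0332] [141, 145, 155] | 175 [ 0.6129 -0.2936 -0.0301] [142, 145, 155] | 177 [ 0.6061 -0.2939 -0.0338] [141, 144, 155] | 179 [ 0.5988 -0.2962 -0.0464] [141, 143, 155] | 181 [ 0.5919 -0.2959 -0.0476] [126, 128, 139] | 183 [ 0.5828 -0.3041 -0.0881] [73, 75, 79] | 185 [ 0.575
[... 2547 characters left out ...]
, 43, 45]
407 [ 0.5538 -0.3517 -0.0871] [-0.3497 -0.0936] [43, 47, 47]
410 [ 0.5497 -0.3725 -0.1258] [-0.3662 -0.1161] [69, 77, 80]
413 [ 0.5553 -0.362  -0.0465] [-0.3585 -0.0462] [92, 95, 101]
416 [ 0.556  -0.367  -0.0273] [-0.3631 -0.0256] [102, 104, 112]
419 [ 0.5548 -0.3782 -0.0309] [-0.3755 -0.0333] [102, 113, 118]
422 [ 0.5537 -0.3888 -0.0321] [-0.3863 -0.0351] [95, 108, 111]
425 [ 0.5528 -0.3992 -0.0326] [-0.3958 -0.0325] [95, 109, 113]
428 [ 0.5514 -0.4108 -0.0371] [-0.4056 -0.0307] [97, 109, 114]
431 [ 0.551  -0.4195 -0.0319] [-0.4163 -0.032 ] [96, 110, 114]
434 [ 0.5501 -0.4296 -0.0316] [-0.4276 -0.0351] [97, 110, 114]
437 [ 0.5395 -0.4763 -0.1394] [-0.4704 -0.132 ] [190, 196, 187]
```

The cassette is held at 32° (17° to the bay), with the grip 10 mm above the TCP. The lip and catch edges agree on a frame centre near (0.546, -0.245, 0.09). I'm carrying it over for a closer look at the lip.

Emit:
carry_out(targets=[[0.4,-1,-20,0,0],[0.4,-3,-58,0,0],[0.4,-5,-96,0,0],[0.4,-7,-134,0,0],[0.4,-8,-172,0,0]])

```text
clock: 3.83
ee_pos: [0.5627, 0.0548, 0.2691]
ee_rot: [[-0.996, -0.089, -0.007], [-0.089, 0.996, 0.0], [0.007, 0.001, -1.0]]
ft_force: [0.5, 0.1, -3.4]
opening: 0.0575
grasp_force: 108.0
```

Emit:
carry_out(targets=[[0.4,-1,-38,0,0],[0.4,-3,-76,0,0],[0.4,-5,-114,0,0],[0.4,-7,-152,0,0],[0.4,-8,-190,0,0]])

```text
clock: 4.25
ee_pos: [0.5875, -0.1337, 0.269]
ee_rot: [[-0.996, -0.088, -0.007], [-0.088, 0.996, 0.003], [0.007, 0.003, -1.0]]
ft_force: [1.0, 0.3, -4.0]
opening: 0.0579
grasp_force: 108.0
```

Emit:
carry_out(targets=[[0.4,0,-38,5,0],[0.4,0,-76,12,0],[0.4,0,-106,15,0],[0.4,0,-106,15,0],[0.4,0,-106,15,0]])

```text
clock: 4.67
ee_pos: [0.5963, -0.2392, 0.2528]
ee_rot: [[-0.996, -0.084, -0.008], [-0.085, 0.996, 0.005], [0.008, 0.005, -1.0]]
ft_force: [0.1, 0.5, -3.7]
opening: 0.0576
grasp_force: 108.3
```

Run:
```python
from h import *
import pickle
s=robot.state(); im=robot.get_image("wrist"); save(im,"w3"); pickle.dump((s,im),open("w3.pkl","wb"))
print(s["clock"],s["ee_pos"],s["ee_rot"][:,0],s["ft_force"],s["torque"]); heldpose(im,s)
```

```text
4.6667 [ 0.5963 -0.2392  0.2528] [-0.9964 -0.0845  0.0079] [ 0.0503  0.4861 -3.7249] [ 0.0335 -0.0404  0.0344]
tilt 32.41457415451059 roll -0.006418446646304971 npx 33379 58 tip along -0.09288914439917506 p50 [-0.0827 -0.0418] tip rel TCP (e,z) [-0.0691 -0.0645] grip rel [0.0056 0.0138] Ymid -0.0003707433144517075
```

View pics/w3.png

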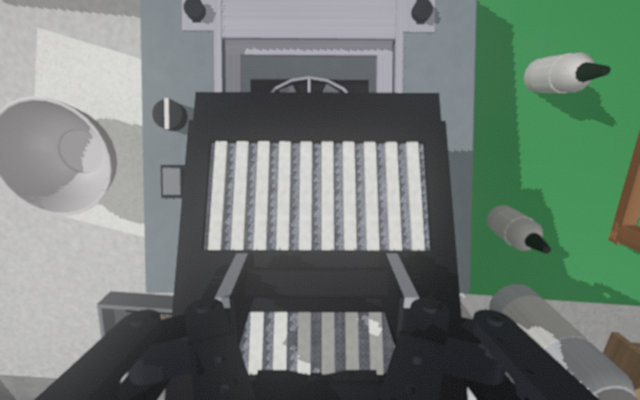

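The wrist view shows the lip plate ending at row ~38 between columns 216 and 402, with the ledge edge at row ~50. The cassette hasn't moved in the hand; the tongue tip is still at row 93. I'll measure the lip and side edges from here.

Run:
```python
from h import *
import pickle
s,im=pickle.load(open("w3.pkl","rb")); C=cloud(im,s); ok=im["z_map"]>0; col=im["color"].astype(int)
dm=np.zeros_like(ok); dm[40:95,150:180]=1; dm[5:140,160:180]=1; dm[30:88,410:470]=1; dm&=ok
P=C[dm]
for _ in range(4):
    m=P.mean(0); n=np.linalg.svd(P-m,full_matrices=False)[2][2]; n*=np.sign(n[2]); r=(P-m)@n; P=P[abs(r)<max(.002,2*r.std())]
print("deck",m,n,r.std(),len(P),"tilt",np.degrees(np.arccos(n[2])),"az",np.degrees(np.arctan2(-n[1],-n[0])))
a=np.radians(4.95); t15=np.radians(15)
n=np.array([-np.sin(t15)*np.cos(a),-np.sin(t15)*np.sin(a),np.cos(t15)]); l=np.array([-np.sin(a),np.cos(a),0]); ux=np.cross(l,n)
B=np.stack([C@ux,C@l,C@n-(m@n)+.017],-1)
print("n0",m@n-.017)
print("plate z",[B[v,u,2].round(4) for v,u in [(10,300),(20,260),(20,380),(30,320)]])
for v in range(24,80,2): print(v,np.median(B[v,280:300],0).round(4),col[v,290].tolist(),col[v,350].tolist())
print("row 20/60 across")
for u in list(range(200,250,3))+list(range(380,415,3)): print(u,B[60,u].round(4),col[60,u].tolist())
```

```text
deck [ 0.4902 -0.2404  0.0936] [-0.2594 -0.0207  0.9656] 0.0006929109883718199 5926 tilt 15.080762483655985 az 4.570737223939889
n0 -0.047619321220676705
plate z [np.float64(0.0164), np.float64(0.0159), np.float64(0.0182), np.float64(0.0177)]
24 [ 0.448  -0.3109  0.0169] [172, 171, 179] [172, 170, 180]
26 [ 0.4497 -0.3109  0.017 ] [173, 172, 181] [172, 171, 179]
28 [ 0.4513 -0.3109  0.0169] [171, 170, 179] [175, 173, 182]
30 [ 0.4529 -0.3109  0.0168] [171, 170, 178] [173, 171, 180]
32 [ 0.4545 -0.311   0.0168] [172, 171, 179] [172, 170, 180]
34 [ 0.456  -0.3109  0.0166] [172, 171, 179] [172, 171, 180]
36 [ 0.4578 -0.3105  0.017 ] [170, 169, 177] [170, 169, 178]
38 [ 0.4592 -0.311   0.0164] [123, 123, 130] [137, 136, 144]
40 [ 0.4548 -0.312   0.002 ] [120, 118, 125] [119, 118, 125]
42 [ 0.4564 -0.312   0.0017] [129, 127, 135] [128, 128, 135]
44 [ 0.4581 -0.3121  0.0018] [131, 129, 136] [134, 132, 140]
46 [ 0.46   -0.312   0.0021] [130, 130, 136] [131, 129, 136]
48 [ 0.4618 -0.3121  0.0023] [145, 144, 151] [131, 130, 138]
50 [ 0.4634 -0.3121  0.0021] [173, 172, 180] [160, 160, 168]
52 
[... 1481 characters left out ...]
25, 124, 131]
242 [ 0.4524 -0.3652 -0.0524] [99, 102, 109]
245 [ 0.4524 -0.362  -0.0522] [99, 104, 108]
248 [ 0.4523 -0.359  -0.0525] [99, 104, 109]
380 [ 0.4722 -0.233   0.0025] [170, 169, 178]
383 [ 0.4721 -0.2303  0.0023] [168, 167, 175]
386 [ 0.4724 -0.2278  0.0029] [170, 169, 177]
389 [ 0.4719 -0.2249  0.0018] [170, 169, 177]
392 [ 0.4726 -0.2226  0.0034] [133, 135, 142]
395 [ 0.4779 -0.2235  0.0183] [144, 145, 152]
398 [ 0.4786 -0.2215  0.0201] [171, 171, 179]
401 [ 0.4782 -0.2188  0.0192] [169, 168, 176]
404 [ 0.4775 -0.2158  0.0173] [125, 132, 137]
407 [ 0.477  -0.2129  0.0158] [131, 137, 142]
410 [ 0.4774 -0.2107  0.0169] [129, 136, 142]
413 [ 0.4774 -0.2081  0.0168] [131, 139, 143]
```

Run:
```python
from h import *
import pickle
a=np.radians(4.95);l=np.array([-np.sin(a),np.cos(a),0])
for f in("w2","w3"):
    s,im=pickle.load(open(f+".pkl","rb")); print(im["cx"],im["cy"]); C=cloud(im,s); Y=(C-s["ee_pos"])@l; z=im["z_map"]
    for v in (105,150,200,240):
        w=np.where((z[v]>0)&(z[v]<.255)&(abs(Y[v])<.09))[0]; print(f,v,w.min(),w.max(),Y[v,w.min()],Y[v,w.max()],(Y[v,w.min()]+Y[v,w.max()])/2)
    # fin y too
```

```text
316.4418707108273 199.13347579499478
w2 105 194 439 -0.06959874541034994 0.069739612770374 7.043368001202754e-05
w2 150 186 447 -0.06940030313450453 0.06981011120845942 0.0002049040369774477
w2 200 182 451 -0.0696112736565616 0.07019173109627717 0.000290228719857788
w2 240 178 455 -0.06996086339703872 0.0703348678299444 0.00018700221645284038
316.4418707108273 199.13347579499478
w3 105 194 439 -0.06875304071521007 0.07000355269703949 0.0006252559909147096
w3 150 186 447 -0.0689975601319009 0.07015708392113962 0.0005797618946193558
w3 200 182 451 -0.06895104216310308 0.0700319961669045 0.0005404770019007132
w3 240 178 455 -0.0693583165996015 0.07034018115988261 0.0004909322801405561
```

Emit:
carry_out(targets=[[0.4,10,-6,20,0],[0.4,25,-6,45,0],[0.4,37,-6,65,0],[0.4,37,-6,72,0],[0.4,37,-6,72,0]])

```text
clock: 5.13
ee_pos: [0.5598, -0.2444, 0.1822]
ee_rot: [[-0.996, -0.089, -0.007], [-0.089, 0.996, 0.005], [0.006, 0.005, -1.0]]
ft_force: [-0.5, 0.5, -4.0]
opening: 0.0581
grasp_force: 108.3
```

```bash
cat >> h.py <<'E'
def bay(P,D=.5277,y0=-.2953,n0=-.0456):
    a=np.radians(4.95); t=np.radians(15)
    n=np.array([-np.sin(t)*np.cos(a),-np.sin(t)*np.sin(a),np.cos(t)]); l=np.array([-np.sin(a),np.cos(a),0]); ux=np.cross(l,n)
    return np.stack([P@ux-D,P@l-y0,P@n-n0],-1)*1000
E
python3 - <<'E'
from h import *
import pickle
s=robot.state(); im=robot.get_image("wrist"); save(im,"w4"); pickle.dump((s,im),open("w4.pkl","wb"))
p=np.array(s["ee_pos"]); a=np.radians(4.95); e=np.array([np.cos(a),np.sin(a),0])
print(s["clock"],p,s["ee_rot"][:,0],s["ft_force"],s["torque"]); heldpose(im,s)
print("TCP bay",bay(p),"tip bay (w2 pose)",bay(p-.0739*e-[0,0,.0679]))
B=bay(cloud(im,s)); col=im["color"].astype(int)
for v in range(10,130,3): print(v,np.median(B[v,305:335],0).round(1),col[v,320].tolist())
for v in (60,): print([ (u,*B[v,u].round(1)) for u in range(170,470,8)])
E
```

```text
5.1333 [ 0.5598 -0.2444  0.1822] [-0.996  -0.0894  0.0062] [-0.5374  0.491  -3.9865] [ 0.0037 -0.0549 -0.0338]
tilt 40.96097410883283 roll 0.0031071714461524042 npx 17641 3196 tip along -0.14651911137665455 p50 [-0.1386 -0.1306] tip rel TCP (e,z) [-0.1029 -0.105 ] grip rel [-0.0406 -0.0165] Ymid -1.1183715025245289e-06
TCP bay [37.8213  3.4876 82.6763] tip bay (w2 pose) [-51.1344   3.4876  36.2167]
10 [-115.     5.7   15.2] [179, 177, 186]
13 [-113.1    5.7   15.2] [174, 173, 182]
16 [-111.4    5.7   14.8] [173, 171, 180]
19 [-109.3    5.7   14.9] [172, 171, 180]
22 [-107.4    5.7   15. ] [172, 171, 179]
25 [-105.4    5.8   15.1] [172, 171, 180]
28 [-103.5    5.8   15.1] [172, 171, 179]
31 [-101.7    5.8   14.7] [171, 170, 179]
34 [-99.6   5.8  15.1] [174, 173, 181]
37 [-97.6   5.8  15.3] [172, 171, 179]
40 [-95.8   5.8  14.9] [175, 173, 182]
43 [-93.7   5.8  15.3] [172, 172, 180]
46 [-92.    5.8  14.9] [171, 169, 178]
49 [-90.    5.1  14.9] [173, 172, 181]
52 [-88.    5.8  15.1] [174, 173, 181]
55 [-86.1   5.8  14.8] [172, 172, 179]
58 [-84.2   5.8  14.9] [174, 173, 181]
61 [-82.2  
[... 2529 characters left out ...]
p.float64(16.0)), (386, np.float64(-83.3), np.float64(49.9), np.float64(14.3)), (394, np.float64(-83.3), np.float64(55.3), np.float64(14.2)), (402, np.float64(-83.6), np.float64(60.7), np.float64(13.6)), (410, np.float64(-83.0), np.float64(65.6), np.float64(15.2)), (418, np.float64(-83.2), np.float64(71.0), np.float64(15.0)), (426, np.float64(-82.2), np.float64(75.4), np.float64(17.9)), (434, np.float64(-82.5), np.float64(80.9), np.float64(17.0)), (442, np.float64(-82.3), np.float64(85.9), np.float64(17.7)), (450, np.float64(-80.3), np.float64(89.0), np.float64(23.2)), (458, np.float64(-79.8), np.float64(93.4), np.float64(24.8)), (466, np.float64(-83.1), np.float64(102.6), np.float64(15.7))]
```

View pics/w4.png

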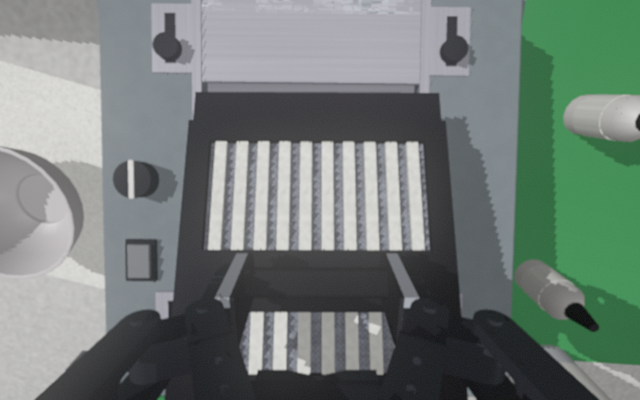

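The lip edge is at row 83 (bay x −68, z 15) and the ledge is at z 0. The tongue tip is at row 93, about 4 mm left of centre, and needs shifting in y before it goes down.

Emit:
carry_out(targets=[[0.4,0,-4,5,0],[0.4,-1,-4,12,0],[0.4,-1,-4,18,0],[0.4,-1,-4,18,0],[0.4,-1,-4,18,0]])

```text
clock: 5.6
ee_pos: [0.5635, -0.251, 0.1679]
ee_rot: [[-0.996, -0.088, -0.001], [-0.088, 0.996, 0.0], [0.001, 0.0, -1.0]]
ft_force: [-0.5, 0.0, -3.0]
opening: 0.0577
grasp_force: 108.4
```

```bash
cat >> h.py <<'E'
def look(name=None):
    s=robot.state(); im=robot.get_image("wrist"); p=np.array(s["ee_pos"]); B=bay(cloud(im,s)); z=im["z_map"]
    if name: save(im,name)
    print("t",s["clock"],"TCP bay",bay(p),"yaw",np.degrees(np.arctan2(-s["ee_rot"][1,0],-s["ee_rot"][0,0])),"F",s["ft_force"],"T",s["torque"])
    def line(r0,r1):
        P=np.concatenate([B[v,215:420] for v in range(r0,r1)]); P=P[(P[:,2]>-5)]; P=P[abs(P[:,2]-np.median(P[:,2]))<12]
        k=np.polyfit(P[:,0],P[:,2],1); return np.degrees(np.arctan(k[0])),P.mean(0)
    t=line(97,117); f=line(125,139); print("tongue slope/mean",t,"face",f)
    th=np.radians(line(253,258)[0]) if 0 else None
    P=np.concatenate([B[125:139,215:420].reshape(-1,3),B[160:245,196:206].reshape(-1,3),B[160:245,432:440].reshape(-1,3)])
    k=np.polyfit(P[:,0],P[:,2],1); print("face slope long",np.degrees(np.arctan(k[0])))
    for v in (110,150,200):
        q=z[v]; c=q[318]; u=318
        w=318
        while abs(q[w]-q[w-1])<.004: w-=1
        u=318
        while abs(q[u]-q[u+1])<.004: u+=1
        print("y edges",v,w,u,B[v,w+1,1],B[v,u-1,1],(B[v,w+1,1]+B[v,u-1,1])/2)
    print("tip top", np.median(B[95,250:390],0))
    return s,im,B
E
python3 -c "
from h import *
look()"
```

```text
t 5.6 TCP bay [37.1227 -3.3531 68.1304] yaw 5.0633959956358865 F [-0.478   0.009  -2.9877] T [-0.1016 -0.003  -0.0085]
tongue slope/mean (np.float64(15.240485196157838), array([-45.6579,  -3.0114,  32.7081])) face (np.float64(15.22914960037416), array([-30.0568,  -3.0405,  43.0819]))
face slope long 16.217909107969195
y edges 110 211 440 -62.403437218368715 65.76420595434071 1.6803843679859973
y edges 150 186 363 -72.01650362089862 21.449477520319448 -25.283513050289585
y edges 200 214 433 -56.38180826636396 56.98183707108312 0.30001440235957944
tip top [-52.5672  -1.6095  30.8463]
```

Emit:
carry_out(targets=[[0.4,0,0,0,0],[0.4,0,0,0,0],[0.4,0,0,0,0],[0.4,0,0,0,0]])

```text
clock: 5.98
ee_pos: [0.5635, -0.2512, 0.1686]
ee_rot: [[-0.996, -0.088, 0.0], [-0.088, 0.996, -0.0], [-0.0, -0.0, -1.0]]
ft_force: [0.3, 0.7, -3.2]
opening: 0.0579
grasp_force: 108.4
```

```bash
python3 -c "
from h import *
look()"
```

```text
t 5.9833 TCP bay [37.2425 -3.5826 68.7817] yaw 5.048220266219391 F [ 0.2744  0.7017 -3.1998] T [-0.0015 -0.0324  0.0041]
tongue slope/mean (np.float64(15.450757584524512), array([-45.5038,  -3.2884,  33.2938])) face (np.float64(15.38505123852225), array([-29.9169,  -3.2358,  43.6595]))
face slope long 15.585748143220078
y edges 110 289 440 -18.5424157790699 66.08135851584449 23.769471368387293
y edges 150 311 394 -5.959653167392387 37.63651636819515 15.838431600401382
y edges 200 311 451 -5.835468336924499 65.70779750592523 29.936164584500364
tip top [-52.4141  -1.8589  31.4534]
```

Emit:
carry_out(targets=[[0.4,1,3.3,0,0],[0.4,1,3.3,0,0],[0.4,1,3.3,7,0],[0.4,1,3.3,14,0],[0.4,1,3.3,18,0]])

```text
clock: 6.45
ee_pos: [0.5615, -0.2476, 0.1487]
ee_rot: [[-0.996, -0.088, -0.002], [-0.088, 0.996, 0.001], [0.002, 0.001, -1.0]]
ft_force: [1.1, -0.8, -4.2]
opening: 0.0576
grasp_force: 108.4
```

Emit:
carry_out(targets=[[0.4,0,0,0,0],[0.4,0,0,0,0],[0.4,0,0,0,0],[0.4,0,0,0,0]])

```text
clock: 6.78
ee_pos: [0.5622, -0.248, 0.1506]
ee_rot: [[-0.996, -0.088, 0.0], [-0.088, 0.996, -0.0], [-0.0, -0.0, -1.0]]
ft_force: [0.6, -0.1, -4.1]
opening: 0.0577
grasp_force: 108.4
```

```bash
python3 -c "
from h import *
look()"
```

```text
t 6.7833 TCP bay [31.6498 -0.3147 51.6243] yaw 5.050563303531261 F [ 0.5932 -0.1183 -4.1239] T [ 0.0188  0.0056 -0.0066]
tongue slope/mean (np.float64(15.463085245196902), array([-51.0986,   0.0171,  16.1361])) face (np.float64(15.088992054785976), array([-35.5091,   0.0842,  26.4989]))
face slope long 16.207830225718038
y edges 110 194 347 -68.58745391025906 16.341963027694305 -26.122745441282376
y edges 150 282 447 -18.315484611633124 68.98315279404366 25.33383409120527
y edges 200 268 332 -25.201799715170946 7.372794987389131 -8.914502363890907
tip top [-58.0012   1.4075  14.2641]
```

Emit:
carry_out(targets=[[0.4,0.5,0,3,0],[0.4,1,0,6,0],[0.4,1,0,7.5,0],[0.4,1,0,7.5,0],[0.4,1,0,7.5,0]])

```text
clock: 7.25
ee_pos: [0.5608, -0.2478, 0.1424]
ee_rot: [[-0.996, -0.088, -0.001], [-0.088, 0.996, 0.0], [0.001, 0.0, -1.0]]
ft_force: [0.4, -1.2, -3.7]
opening: 0.0579
grasp_force: 108.4
```

```bash
python3 -c "
from h import *
look()"
```

```text
t 7.25 TCP bay [28.1976 -0.0124 44.0577] yaw 5.052831742849466 F [ 0.4049 -1.2442 -3.7421] T [-0.0053 -0.0399 -0.0342]
tongue slope/mean (np.float64(15.128110449585495), array([-54.5907,   0.3574,   8.6453])) face (np.float64(15.569986188129107), array([-38.9864,   0.4046,  19.0242]))
face slope long 15.48478495356419
y edges 110 194 415 -68.78588645944878 55.22630873665169 -6.7797888613985435
y edges 150 305 342 -5.547020170947825 13.466901052509195 3.9599404407806853
y edges 200 182 373 -68.86772199979796 29.152418038462024 -19.85765198066797
tip top [-61.4777   1.7502   6.8456]
```

Emit:
carry_out(targets=[[0.4,3,0,0.8,0],[0.4,6,0,1.6,0],[0.4,9,0,2.4,0],[0.4,11.6,0,3.1,0],[0.4,11.6,0,3.1,0]])

```text
clock: 7.72
ee_pos: [0.5487, -0.249, 0.1396]
ee_rot: [[-0.996, -0.088, -0.001], [-0.088, 0.996, 0.0], [0.001, 0.0, -1.0]]
ft_force: [0.7, 0.3, -4.7]
opening: 0.0577
grasp_force: 108.4
```

Emit:
carry_out(targets=[[0.4,0,0,0,0],[0.4,0,0,0,0],[0.4,0.5,0,0.1,0],[0.4,1,0,0.3,0],[0.4,1,0,0.3,0]])

```text
clock: 8.13
ee_pos: [0.5485, -0.2491, 0.1394]
ee_rot: [[-0.996, -0.088, -0.0], [-0.088, 0.996, 0.0], [0.0, 0.0, -1.0]]
ft_force: [-0.4, -0.8, -3.4]
opening: 0.0579
grasp_force: 108.4
```

```bash
python3 -c "
from h import *
look('w5')"
```

```text
t 8.1333 TCP bay [15.456  -0.1869 44.3743] yaw 5.05495711509844 F [-0.3929 -0.7528 -3.4485] T [-0.0179  0.0379  0.0175]
tongue slope/mean (np.float64(-28.516690729258507), array([-66.7628,   0.1543,  11.2387])) face (np.float64(15.473679119772877), array([-51.7151,   0.1028,  19.2864]))
face slope long 16.25993559786434
y edges 110 194 440 -69.1719106302412 69.50074143995802 0.16441540485840989
y edges 150 270 447 -24.845962719766355 69.13621009880755 22.1451236895206
y edges 200 182 451 -69.19195998430322 68.93273769406643 -0.1296111451183961
tip top [-72.2223   1.4688  14.9935]
```

The depth at the tongue tip's row now reads the lip (z 15), so the tongue is under it. I'll feel for the bar in small steps.

Emit:
carry_out(targets=[[0.4,1,0,0.3,0],[0.4,2,0,0.5,0],[0.4,3,0,0.8,0],[0.4,3,0,0.8,0],[0.4,3,0,0.8,0]])

```text
clock: 8.6
ee_pos: [0.5466, -0.2494, 0.1395]
ee_rot: [[-0.996, -0.088, 0.003], [-0.088, 0.996, -0.0], [-0.003, -0.0, -1.0]]
ft_force: [2.8, 0.9, -2.1]
opening: 0.0577
grasp_force: 108.6
```

Emit:
carry_out(targets=[[0.4,1,0,0.3,0],[0.4,2,0,0.5,0],[0.4,2,0,0.5,0],[0.4,2,0,0.5,0]])

```text
clock: 8.93
ee_pos: [0.5442, -0.2496, 0.1386]
ee_rot: [[-0.996, -0.088, 0.002], [-0.088, 0.996, -0.0], [-0.002, -0.0, -1.0]]
ft_force: [4.1, 1.6, -0.3]
opening: 0.0576
grasp_force: 108.7
```

Emit:
carry_out(targets=[[0.4,1,0,0.3,0],[0.4,2,0,0.5,0],[0.4,2,0,0.5,0],[0.4,2,0,0.5,0]])

```text
clock: 9.27
ee_pos: [0.542, -0.2498, 0.138]
ee_rot: [[-0.996, -0.088, 0.001], [-0.088, 0.996, -0.0], [-0.001, -0.0, -1.0]]
ft_force: [4.6, 0.3, -0.7]
opening: 0.0576
grasp_force: 108.8
```

Bar contact is felt: about 4.6 N, with the tip near bay x −80, so the frame position is confirmed. I'll push a little further, ease the grip, and pivot the cassette down about the tongue.

Emit:
carry_out(targets=[[0.4,2,0,0.5,0],[0.4,4,0,1,0],[0.4,4,0,1,0],[0.4,4,0,2.5,0],[0.4,4,0,4,0]], newtons=60)

```text
clock: 9.68
ee_pos: [0.5391, -0.2503, 0.1348]
ee_rot: [[-0.996, -0.088, 0.004], [-0.088, 0.996, -0.001], [-0.004, -0.001, -1.0]]
ft_force: [6.6, 1.2, 1.9]
opening: 0.0577
grasp_force: 109.0
```

```bash
python3 -c "
from h import *
look()"
```

```text
t 9.6833 TCP bay [ 5.0715 -0.5798 42.3919] yaw 5.051576205702812 F [6.6137 1.1695 1.9412] T [ 0.4157 -1.4043 -0.3777]
tongue slope/mean (np.float64(0.5186834566802404), array([-75.7537,  -0.3356,  14.9989])) face (np.float64(16.256741971021164), array([-62.0602,  -0.3187,  16.6494]))
face slope long 16.621448183907734
y edges 110 250 571 -36.10037976430341 138.01003636185837 50.95482829877748
y edges 150 287 354 -15.971768217950878 19.022122189882694 1.5251769859659081
y edges 200 182 451 -69.65301570966088 69.06341706337432 -0.2947993231432804
tip top [-81.9129   1.0101  14.9325]
```

Emit:
carry_out(targets=[[0.4,-1.5,0,1.7,0],[0.4,-3,0,3.4,0],[0.4,-4.5,0,5.1,0],[0.4,-4.5,0,5.1,0],[0.4,-4.5,0,5.1,0]], newtons=60)

```text
clock: 10.15
ee_pos: [0.5422, -0.2501, 0.1315]
ee_rot: [[-0.996, -0.088, 0.001], [-0.088, 0.996, -0.002], [-0.001, -0.002, -1.0]]
ft_force: [3.1, 2.1, 8.4]
opening: 0.0576
grasp_force: 110.1
```

```bash
python3 -c "
from h import *
look()"
```

```text
t 10.15 TCP bay [ 7.2261 -0.6138 38.4193] yaw 5.036306810813201 F [3.1232 2.0907 8.3992] T [ 0.6714  0.2626 -0.374 ]
tongue slope/mean (np.float64(-6.291569594376888), array([-72.9161,  -0.4344,  14.7245])) face (np.float64(13.800600501541977), array([-59.5204,  -0.3479,  15.9931]))
face slope long 14.286789671996567
y edges 110 59 451 -137.11801801519468 70.61149564454614 -33.25326118532427
y edges 150 234 364 -44.66579865925857 24.544712320019702 -10.060543169619434
y edges 200 237 453 -40.96858661645736 68.53943104335394 13.785422213448292
tip top [-78.9051   0.9161  14.9912]
```

Emit:
carry_out(targets=[[0.4,-1.5,0,2.5,0],[0.4,-3,0,5,0],[0.4,-4.5,0,7,0],[0.4,-5.5,0,9,0],[0.4,-5.5,0,9,0]], newtons=50)

```text
clock: 10.62
ee_pos: [0.5499, -0.2498, 0.1236]
ee_rot: [[-0.996, -0.088, 0.006], [-0.088, 0.996, -0.003], [-0.006, -0.004, -1.0]]
ft_force: [5.8, 2.8, 10.7]
opening: 0.0578
grasp_force: 111.0
```

```bash
python3 -c "
from h import *
look()"
```

```text
t 10.6167 TCP bay [12.6877 -0.9968 28.7474] yaw 5.047102721677795 F [ 5.7988  2.7561 10.6505] T [ 0.5797 -0.451  -0.5556]
tongue slope/mean (np.float64(12.88503369137361), array([-65.714 ,  -0.8693,  12.3164])) face (np.float64(-13.667320659291168), array([-53.0432,  -0.8026,  12.3741]))
face slope long 10.019044723412538
y edges 110 252 455 -33.30901815648157 69.52734499031097 18.109163416914697
y edges 150 180 456 -69.13349863172219 69.01740284467093 -0.05804789352563233
y edges 200 178 457 -69.64473185196502 68.7670354564358 -0.4388481977646066
tip top [-70.9022   0.4034  14.8398]
```

```bash
cat >> h.py <<'E'
def tilt():
    s=robot.state(); im=robot.get_image("wrist"); B=bay(cloud(im,s))
    P=np.concatenate([B[145:245,c0:c1].reshape(-1,3) for c0,c1 in((188,203),(433,446))])
    for _ in range(3):
        k=np.polyfit(P[:,0],P[:,2],1); r=P[:,2]-np.polyval(k,P[:,0]); P=P[abs(r)<max(1.5,2*r.std())]
    f=np.arctan(k[0]); sx=10*np.sin(f); z0=np.polyval(k,0)   # face line z=k x+z0
    xt=-(z0-10/np.cos(f))/k[0] if abs(k[0])>.02 else np.nan
    F=np.array(s["ft_force"])+[0,0,3.8]; t=np.radians(15); Fe=F[0]*.9963+F[1]*.0863
    print("t",round(s["clock"],2),"phi",np.degrees(f),"n",len(P),"face z at x=-60,0,70:",np.polyval(k,[-60,0,70]),"underside meets z=0 at",xt,"TCP bay",bay(np.array(s["ee_pos"])),"F bay x,z",Fe*np.cos(t)+F[2]*np.sin(t),F[2]*np.cos(t)-Fe*np.sin(t))
    for v in range(100,150,3): print(v,B[v,280:360].mean(0).round(1)[[0,2]],im["color"][v,318].tolist(),end=" ")
    # fin top: points well above the face
    h=(B[...,2]-np.polyval(k,B[...,0]))*np.cos(f); m=(h>28)&(h<36)&(abs(B[...,1])<26); m[:200]=0; m[320:]=0
    al=B[...,0]*np.cos(f)+B[...,2]*np.sin(f); 
    if m.sum(): print("\nfin top n",m.sum(),"along",np.percentile(al[m],[3,50,97]),"height",np.median(h[m]),"=> tip along",np.median(al[m])-105)
    return im,B
E
python3 -c "
from h import *
im,B=tilt(); save(im,'w6')"
```

```text
t 10.67 phi 7.780814354760479 n 2679 face z at x=-60,0,70: [13.4897 21.6882 31.2531] underside meets z=0 at -84.858668809529 TCP bay [12.6262 -0.9921 28.9317] F bay x,z 9.549591223007866 10.892269259443824
100 [-68.5  14.7] [138, 137, 143] 103 [-68.9   6.2] [70, 70, 72] 106 [-66.   12.6] [76, 76, 79] 109 [-64.5  12.8] [75, 75, 77] 112 [-62.9  13. ] [75, 76, 78] 115 [-61.3  13.4] [75, 74, 77] 118 [-59.   17.8] [76, 75, 79] 121 [-58.2  13.7] [73, 74, 77] 124 [-56.   18.3] [75, 76, 77] 127 [-54.8  16.2] [73, 73, 75] 130 [-53.4  16.1] [98, 99, 102] 133 [-52.4  11.9] [138, 140, 148] 136 [-50.9  12.1] [134, 136, 143] 139 [-49.3  12.3] [144, 147, 154] 142 [-47.8  12.4] [136, 139, 147] 145 [-46.  15.] [141, 143, 150] 148 [-44.3  17.3] [144, 146, 154] 
fin top n 4024 along [14.5378 20.0105 25.814 ] height 31.955842854838142 => tip along -84.98947130903125
```

View pics/w6.png

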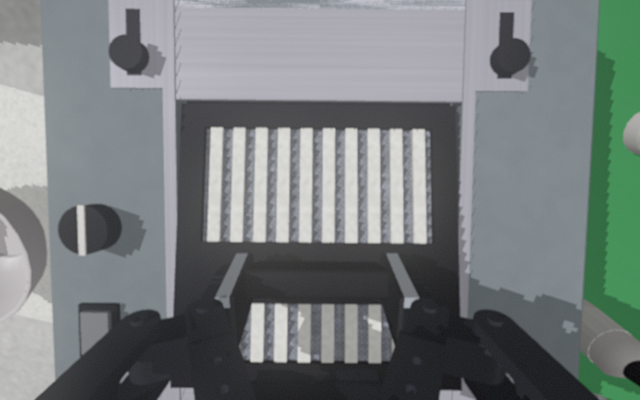

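The step is about 2 mm clear of the lip edge (row ~100) and the sides are centred. Tilt is 7.8° and the tip is at −85. I'll push slightly further and lower.

Emit:
carry_out(targets=[[0.4,1.5,0,0.4,0],[0.4,0.2,0,2.4,0],[0.4,-1.1,0,4.4,0],[0.4,-2.4,0,6.3,0],[0.4,-2.4,0,6.3,0]])

```text
clock: 11.13
ee_pos: [0.5542, -0.2495, 0.1183]
ee_rot: [[-0.996, -0.089, 0.011], [-0.089, 0.996, -0.003], [-0.01, -0.004, -1.0]]
ft_force: [9.4, 4.1, 9.5]
opening: 0.0577
grasp_force: 111.9
```

```bash
python3 -c "
from h import *
tilt()"
```

```text
t 11.13 phi 4.629310323850978 n 2423 face z at x=-60,0,70: [11.7054 16.5638 22.2319] underside meets z=0 at -80.65752885653714 TCP bay [15.4127 -1.0733 22.5227] F bay x,z 12.82796944701512 10.364947893938131
100 [-64.9  11.5] [76, 75, 79] 103 [-63.4  11.8] [74, 73, 77] 106 [-61.9  11.8] [74, 74, 77] 109 [-60.4  11.9] [78, 77, 80] 112 [-59.  12.] [74, 74, 77] 115 [-57.1  14.3] [73, 73, 76] 118 [-56.   12.3] [76, 75, 77] 121 [-54.5  12.1] [72, 73, 72] 124 [-53.4   9.9] [129, 131, 138] 127 [-51.   16.5] [138, 140, 147] 130 [-50.4  10.2] [134, 136, 143] 133 [-48.9  10.2] [117, 119, 124] 136 [-47.2  12.6] [136, 136, 144] 139 [-45.9  10.5] [143, 147, 155] 142 [-44.4  10.6] [143, 146, 153] 145 [-42.9  10.7] [111, 112, 117] 148 [-41.4  10.8] [131, 133, 139] 
fin top n 4042 along [13.7139 19.02   24.9086] height 31.913762203935136 => tip along -85.97999334115639
```

Emit:
carry_out(targets=[[0.4,-0.8,0,1.8,0],[0.4,-1.6,0,3.6,0],[0.4,-2.6,0,5.4,0],[0.4,-3.6,0,7,0],[0.4,-3.6,0,7,0]])

```text
clock: 11.6
ee_pos: [0.5585, -0.2492, 0.1117]
ee_rot: [[-0.996, -0.089, 0.012], [-0.089, 0.996, -0.004], [-0.012, -0.005, -1.0]]
ft_force: [9.5, 2.9, 11.2]
opening: 0.0579
grasp_force: 113.2
```

```bash
python3 -c "
from h import *
tilt()"
```

```text
t 11.6 phi 1.9185098223637973 n 2482 face z at x=-60,0,70: [ 8.4453 10.4551 12.7999] underside meets z=0 at -13.419307597081865 TCP bay [17.8743 -1.1699 15.0101] F bay x,z 13.253390329526137 11.972666364606486
100 [-61.   10.2] [74, 73, 77] 103 [-59.6  10.2] [74, 74, 77] 106 [-58.2  10.2] [73, 74, 76] 109 [-56.8  10.2] [76, 76, 77] 112 [-55.4  10.2] [74, 73, 75] 115 [-54.2   8.7] [88, 89, 93] 118 [-52.3  11.9] [142, 145, 153] 121 [-51.2   9.9] [110, 111, 116] 124 [-50.1   7.6] [109, 109, 115] 127 [-48.7   7.8] [123, 126, 132] 130 [-47.2   7.8] [138, 140, 148] 133 [-45.8   7.9] [145, 147, 156] 136 [-44.3   7.7] [143, 145, 153] 139 [-42.9   7.9] [109, 111, 116] 142 [-41.4   7.9] [122, 124, 131] 145 [-40.    7.8] [135, 137, 145] 148 [-38.4   9.9] [133, 136, 142] 
fin top n 4065 along [13.6609 18.837  24.7736] height 31.831210464662874 => tip along -86.16303499356641
```

Emit:
carry_out(targets=[[0.4,-0.4,0,1.2,0],[0.4,-0.8,0,2.4,0],[0.4,-0.8,0,2.4,0],[0.4,-0.8,0,2.4,0]])

```text
clock: 11.98
ee_pos: [0.5591, -0.2492, 0.1106]
ee_rot: [[-0.996, -0.089, 0.012], [-0.089, 0.996, -0.004], [-0.012, -0.005, -1.0]]
ft_force: [9.7, 5.6, 14.1]
opening: 0.0577
grasp_force: 113.6
```

```bash
python3 -c "
from h import *
tilt()"
```

```text
t 11.98 phi 1.4089427545576745 n 2554 face z at x=-60,0,70: [ 7.9415  9.4173 11.139 ] underside meets z=0 at 23.815587335167542 TCP bay [18.2046 -1.166  13.8785] F bay x,z 14.459211768500492 14.667478197089714
100 [-60.4  10.1] [70, 71, 73] 103 [-59.1  10. ] [71, 71, 73] 106 [-57.7  10.1] [74, 74, 74] 109 [-56.3  10. ] [74, 74, 74] 112 [-54.9  10. ] [74, 74, 75] 115 [-53.9   7.5] [107, 108, 115] 118 [-52.5   7.4] [141, 142, 151] 121 [-50.8   9.4] [131, 132, 140] 124 [-49.6   7.5] [118, 121, 128] 127 [-48.2   7.5] [118, 120, 126] 130 [-46.5   9.4] [132, 134, 140] 133 [-45.4   7.3] [148, 150, 159] 136 [-43.9   7.4] [140, 141, 148] 139 [-42.5   7.5] [140, 143, 151] 142 [-41.1   7.3] [113, 114, 119] 145 [-39.6   7.3] [125, 127, 133] 148 [-38.2   7.3] [133, 135, 141] 
fin top n 4059 along [13.6911 18.8458 24.8193] height 31.91294980890521 => tip along -86.15422332016666
```

It's flat on the ledge: the face sits at z 10 throughout and the press force rose. Next I'll let the spring bring it back under the catch, following with the tool, and then let go.

Emit:
carry_out(targets=[[0.4,-1.5,0,-0.4,0],[0.4,-3,0,-0.8,0],[0.4,-4.5,0,-1.2,0],[0.4,-5.5,0,-1.4,0],[0.4,-5.5,0,-1.4,0]])

```text
clock: 12.45
ee_pos: [0.559, -0.2491, 0.1106]
ee_rot: [[-0.996, -0.088, -0.0], [-0.088, 0.996, -0.005], [0.001, -0.005, -1.0]]
ft_force: [-2.5, 3.9, 16.9]
opening: 0.0577
grasp_force: 113.7
```

```bash
python3 -c "
from h import *
tilt()"
```

```text
t 12.45 phi 1.32983550535686 n 2476 face z at x=-60,0,70: [ 8.1408  9.5336 11.1586] underside meets z=0 at 20.205282316001814 TCP bay [18.1105 -1.1495 13.8387] F bay x,z 3.2286355870701136 20.562563511347605
100 [-59.8  14.1] [71, 72, 74] 103 [-59.4  10. ] [71, 71, 75] 106 [-58.    9.9] [73, 72, 75] 109 [-56.6  10.1] [73, 71, 74] 112 [-55.2   9.9] [75, 75, 77] 115 [-54.1   8.3] [86, 86, 90] 118 [-52.8   7.4] [141, 143, 152] 121 [-51.    9.6] [132, 134, 142] 124 [-50.    7.5] [127, 129, 136] 127 [-48.5   7.4] [115, 118, 124] 130 [-46.8   9.4] [126, 128, 135] 133 [-45.1  11.5] [144, 146, 155] 136 [-43.9   9.4] [142, 144, 152] 139 [-42.7   7.5] [140, 143, 150] 142 [-41.3   7.3] [118, 121, 126] 145 [-39.8   7.5] [121, 122, 128] 148 [-38.4   7.4] [131, 133, 140] 
fin top n 4069 along [13.6946 18.8584 24.8805] height 31.798057128811706 => tip along -86.14160129492791
```

Emit:
carry_out(targets=[[0.4,0,0,-0.8,0],[0.4,0,0,-1.5,0],[0.4,0,0,-1.5,0],[0.4,0,0,-1.5,0]])

```text
clock: 12.83
ee_pos: [0.559, -0.2492, 0.1106]
ee_rot: [[-0.996, -0.088, -0.001], [-0.088, 0.996, -0.004], [0.001, -0.004, -1.0]]
ft_force: [-0.9, 3.1, 11.2]
opening: 0.0579
grasp_force: 113.2
```

```bash
python3 -c "
from h import *
tilt()"
```

```text
t 12.83 phi 1.1039872257856518 n 2482 face z at x=-60,0,70: [ 8.2772  9.4335 10.7824] underside meets z=0 at nan TCP bay [18.1245 -1.1738 13.8471] F bay x,z 3.2723209526939323 14.636057484319746
100 [-60.3  12. ] [72, 71, 74] 103 [-59.4  10.1] [75, 74, 77] 106 [-57.5  12.1] [74, 73, 76] 109 [-56.6   9.9] [73, 72, 74] 112 [-54.8  11.9] [74, 73, 75] 115 [-54.1   8.3] [85, 86, 88] 118 [-52.8   7.3] [143, 145, 153] 121 [-51.4   7.5] [132, 135, 142] 124 [-49.6   9.4] [126, 127, 135] 127 [-48.5   7.3] [116, 118, 124] 130 [-47.1   7.2] [132, 133, 141] 133 [-45.6   7.3] [143, 146, 155] 136 [-44.2   7.4] [142, 144, 152] 139 [-42.8   7.3] [140, 142, 149] 142 [-40.8  11.4] [118, 119, 125] 145 [-39.6   9.3] [121, 123, 129] 148 [-38.2   9.5] [132, 134, 141] 
fin top n 4084 along [13.5569 18.7492 24.7384] height 31.952268392713066 => tip along -86.25082393148662
```

Emit:
carry_out(targets=[[0.4,-0.5,0,-0.8,0],[0.4,-1,0,-1.8,0],[0.4,-1,0,-1.8,0],[0.4,-1,0,-1.8,0]])

```text
clock: 13.22
ee_pos: [0.5592, -0.2492, 0.1107]
ee_rot: [[-0.996, -0.088, -0.003], [-0.088, 0.996, -0.004], [0.003, -0.004, -1.0]]
ft_force: [-0.4, 1.5, 6.7]
opening: 0.0576
grasp_force: 112.8
```

```bash
python3 -c "
from h import *
tilt()"
```

```text
t 13.22 phi 1.2378511986095766 n 2471 face z at x=-60,0,70: [ 8.2408  9.5373 11.0498] underside meets z=0 at 21.52369164566546 TCP bay [18.3606 -1.2094 13.8936] F bay x,z 2.455470857064099 10.182204709913416
100 [-60.6  10. ] [72, 72, 75] 103 [-59.3   9.9] [72, 72, 74] 106 [-57.4  12. ] [72, 72, 75] 109 [-56.4   9.9] [72, 71, 74] 112 [-55.    9.9] [73, 73, 75] 115 [-53.5  10.7] [86, 87, 90] 118 [-52.7   7.4] [141, 145, 152] 121 [-51.2   7.3] [134, 137, 144] 124 [-49.8   7.4] [121, 123, 129] 127 [-48.    9.6] [120, 122, 127] 130 [-46.9   7.4] [133, 134, 142] 133 [-45.1   9.4] [143, 144, 153] 136 [-44.    7.3] [142, 145, 153] 139 [-42.5   7.3] [140, 142, 149] 142 [-41.1   7.5] [121, 122, 129] 145 [-39.6   7.4] [126, 127, 135] 148 [-38.2   7.3] [132, 134, 140] 
fin top n 4083 along [13.9106 19.1083 25.0881] height 31.829694040687702 => tip along -85.89166505209458
```

Emit:
carry_out(targets=[[0.4,-1,0,-1,0],[0.4,-2,0,-2,0],[0.4,-3,0,-2.2,0],[0.4,-3,0,-2.2,0],[0.4,-3,0,-2.2,0]])

```text
clock: 13.68
ee_pos: [0.5624, -0.2489, 0.1116]
ee_rot: [[-0.996, -0.087, -0.003], [-0.087, 0.996, -0.003], [0.003, -0.003, -1.0]]
ft_force: [-1.9, -1.6, 6.7]
opening: 0.0577
grasp_force: 112.7
```

```bash
python3 -c "
from h import *
im,B=tilt(); save(im,'w7')"
```

```text
t 13.68 phi 1.227651950672952 n 2474 face z at x=-60,0,70: [ 8.2217  9.5075 11.0076] underside meets z=0 at 23.090626805541444 TCP bay [21.6636 -1.2404 13.9279] F bay x,z 0.7095055715490366 10.66844445050157
100 [-57.3  10. ] [70, 70, 73] 103 [-55.5  12. ] [71, 68, 72] 106 [-54.5  10.1] [70, 69, 72] 109 [-52.7  12. ] [70, 71, 72] 112 [-51.3  12. ] [72, 72, 73] 115 [-50.6   8.5] [74, 74, 76] 118 [-48.9   9.6] [110, 111, 117] 121 [-47.9   7.4] [114, 116, 123] 124 [-46.1   9.6] [130, 133, 139] 127 [-44.7   9.5] [144, 147, 155] 130 [-43.6   7.4] [142, 144, 152] 133 [-42.2   7.3] [141, 143, 151] 136 [-40.7   7.5] [119, 121, 127] 139 [-39.    9.5] [131, 133, 140] 142 [-37.6   9.4] [141, 143, 150] 145 [-36.3   7.6] [139, 141, 150] 148 [-34.7   9.4] [133, 135, 143] 
fin top n 4061 along [17.2055 22.3737 28.3492] height 31.836312239078328 => tip along -82.62631133440485
```

Emit:
carry_out(targets=[[0.4,-1,0,-0.4,0],[0.4,-2,0,-0.8,0],[0.4,-3,0,-1,0],[0.4,-3,0,-1,0],[0.4,-3,0,-1,0]])

```text
clock: 14.15
ee_pos: [0.5643, -0.2488, 0.1121]
ee_rot: [[-0.996, -0.087, -0.005], [-0.087, 0.996, -0.003], [0.006, -0.003, -1.0]]
ft_force: [-3.4, -0.9, 6.5]
opening: 0.0576
grasp_force: 112.5
```

```bash
python3 -c "
from h import *
im,B=tilt(); save(im,'w7')"
```

```text
t 14.15 phi 1.0479858487503717 n 2449 face z at x=-60,0,70: [ 8.3214  9.419  10.6995] underside meets z=0 at nan TCP bay [23.6476 -1.2757 13.9237] F bay x,z -0.6572901186155677 10.808388217642953
100 [-55.4  10. ] [68, 68, 70] 103 [-54.   10.1] [70, 70, 72] 106 [-52.6  10. ] [68, 69, 70] 109 [-51.2  10. ] [70, 70, 73] 112 [-49.3  12.1] [71, 72, 72] 115 [-48.2  10.8] [70, 70, 72] 118 [-47.4   7.5] [123, 125, 132] 121 [-46.    7.4] [131, 132, 141] 124 [-44.5   7.4] [136, 137, 145] 127 [-43.1   7.4] [143, 145, 153] 130 [-41.3   9.5] [127, 129, 137] 133 [-40.2   7.5] [121, 122, 129] 136 [-38.5   9.5] [137, 139, 147] 139 [-37.3   7.4] [136, 139, 147] 142 [-35.8   7.3] [142, 144, 152] 145 [-34.2   9.5] [139, 142, 149] 148 [-32.9   7.3] [115, 117, 122] 
fin top n 4082 along [19.1072 24.2679 30.282 ] height 31.93032845975989 => tip along -80.73210097327663
```

Still flat, and the tip is about home at −80.7. Letting go.

Emit:
carry_out(targets=[[-0.3,0,0,0,0],[-0.6,0,0,0,0],[-0.9,0,0,0,0],[-0.9,0,0,0,0],[-0.9,0,0,0,0]])

```text
clock: 14.62
ee_pos: [0.5666, -0.2471, 0.1109]
ee_rot: [[-0.996, -0.088, -0.001], [-0.088, 0.996, 0.001], [0.001, 0.001, -1.0]]
ft_force: [0.5, 0.6, -0.6]
opening: 0.0815
grasp_force: 0.0
```

```bash
python3 -c "
from h import *
im,B=tilt()"
```

```text
t 14.62 phi 1.787720852287314 n 2528 face z at x=-60,0,70: [ 7.7441  9.6168 11.8016] underside meets z=0 at 12.433480539137642 TCP bay [25.6401  0.2727 12.1759] F bay x,z 1.3427443044793481 2.9298933102241307
100 [-52.4  12.2] [75, 73, 74] 103 [-50.6  14. ] [75, 74, 75] 106 [-50.1  10.2] [79, 77, 77] 109 [-48.7  10.2] [73, 73, 73] 112 [-47.8   7.5] [115, 118, 123] 115 [-46.4   7.6] [149, 151, 159] 118 [-45.    7.5] [135, 139, 145] 121 [-43.6   7.6] [145, 146, 154] 124 [-42.2   7.4] [146, 149, 155] 127 [-40.7   7.5] [144, 146, 153] 130 [-39.3   7.5] [154, 157, 164] 133 [-37.9   7.5] [146, 148, 155] 136 [-36.4   7.5] [152, 154, 161] 139 [-35.    7.6] [147, 149, 156] 142 [-33.6   7.5] [145, 148, 154] 145 [-32.1   7.7] [150, 151, 158] 148 [-30.7   7.6] [148, 150, 157] 
fin top n 4199 along [19.6401 24.843  30.8227] height 31.740900540989596 => tip along -80.15698591005106
```

Free, with no contact force, and the tip is at −80.2. I'll retreat straight up and check from above.

Emit:
carry_out(targets=[[-1,0,0,-15,0],[-1,0,0,-45,0],[-1,0,0,-80,0],[-1,0,0,-115,0],[-1,0,0,-150,0]])

```text
clock: 15.08
ee_pos: [0.5665, -0.247, 0.2628]
ee_rot: [[-0.996, -0.088, -0.001], [-0.088, 0.996, 0.001], [0.0, 0.001, -1.0]]
ft_force: [1.1, -0.2, 1.1]
opening: 0.0851
grasp_force: 0.0
```

Emit:
carry_out(targets=[[-1,30,0,0,0],[-1,60,0,0,0],[-1,60,0,0,0],[-1,60,0,0,0],[-1,60,0,0,0]])

```text
clock: 15.5
ee_pos: [0.5073, -0.2527, 0.2615]
ee_rot: [[-0.996, -0.088, 0.001], [-0.088, 0.996, 0.0], [-0.001, 0.0, -1.0]]
ft_force: [1.2, -0.6, 0.0]
opening: 0.0851
grasp_force: 0.0
```

Run:
```python
from h import *
s=robot.state(); im=robot.get_image("wrist"); save(im,"w8"); B=bay(cloud(im,s)); col=im["color"].astype(int).sum(2)
print(s["clock"],s["ee_pos"],s["ft_force"])
print("steel plate z",np.median(B[...,2][(abs(B[...,1])<60)&(B[...,0]<-80)&(B[...,0]>-100)]))
for sgn in(-1,1):
  y=62*sgn
  for x in range(-90,92,5 if 0 else 6):
    m=(abs(B[...,0]-x)<2)&(abs(B[...,1]-y)<4)&(B[...,2]>-10)
    if m.sum()>3: print((x,round(float(np.median(B[...,2][m])),1),int(np.median(col[m]))),end=" ")
  print()
m=(B[...,2]>37)&(B[...,2]<46)&(abs(B[...,1])<28)&(abs(B[...,0]-25)<20); print("fin x",np.percentile(B[...,0][m],[3,50,97]),m.sum())
```

```text
15.5 [ 0.5073 -0.2527  0.2615] [ 1.1992 -0.6096  0.0226]
steel plate z 14.975980501757142
(-90, 14.9, 471) (-84, 15.1, 473) (-78, 15.2, 480) (-72, 15.3, 475) (-66, 3.8, 170) (-60, 9.9, 184) (-54, 10.4, 184) (-48, 9.7, 185) (-42, 10.0, 183) (-36, 10.1, 182) (-30, 10.0, 182) (-24, 10.1, 181) (-18, 10.2, 181) (-12, 10.3, 180) (-6, 10.3, 179) (0, 10.2, 177) (6, 10.1, 172) (12, 241.2, 152) (18, 247.5, 122) (24, 239.3, 122) (30, 237.3, 117) (36, 10.3, 165) (42, 10.2, 166) (48, 10.0, 165) (54, 10.4, 165) (60, 10.3, 164) (66, 10.5, 166) (72, 10.4, 166) (78, 15.1, 448) (84, 15.0, 453) (90, 15.0, 450) 
(-90, 14.9, 463) (-84, 14.6, 467) (-78, 14.8, 466) (-72, 14.7, 468) (-66, 4.5, 182) (-60, 9.5, 184) (-54, 10.3, 183) (-48, 10.0, 181) (-42, 10.4, 181) (-36, 10.0, 179) (-30, 10.2, 178) (-24, 10.0, 179) (-18, 10.2, 178) (-12, 10.4, 176) (-6, 10.1, 175) (0, 10.2, 171) (6, 10.3, 169) (12, 241.6, 83) (18, 246.3, 84) (24, 239.4, 95) (30, 237.1, 79) (36, 10.3, 157) (42, 10.2, 157) (48, 10.3, 156) (54, 10.2, 154) (60, 10.4, 155) (66, 10.1, 156) (72, 10.5, 155) (78, 14.9, 447) (84, 15.0, 442) (90, 15.0, 445) 
fin x [18.5592 23.8733 30.2294] 929
```

View pics/w8.png

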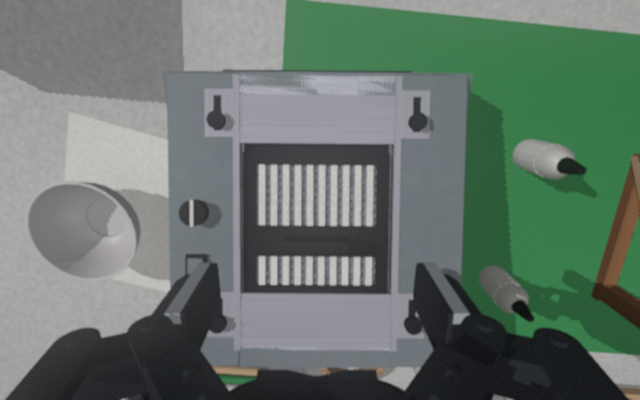

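The cassette lies flat with its face at z 10 everywhere. The tongue disappears under the lip (row 145) and the thick edge under the catch (row 292). The bottles are still standing. Handing in.

```bash
python3 -c "
from station import robot
print(robot.close_job())"
```

```text
the job is handed in; nothing more can be done
None
```

The cassette is clipped into the extractor frame: it lies flat, with the tongue under the lip against the bar and the thick edge under the catch. The gripper was clear when I handed the job in, at about 15.5 s on the clock.

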